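Lay out the parts for a gas line repair

TASK

Lay out the kit for the gas line repair round the note pad and the clear parts box: stand the round tin in the middle of the note pad and lay the tape roll flat and centred on top of the tin, and lay the brass tee flat in the middle of the parts box's lid. Lay the straight brass union on the bench in the middle of the gap between pad and box, in line with their middles, its length parallel to the sides of pad and box that face each other, and lay the tube cutter on the bench in front of the box (on the robot's side), its middle level with the box's middle, parallel to the box's front and 4 cm clear of it. Leave everything released and at rest, and do not shift the tissue pack or the spanner.

Things in the scene. Friction and masses are not known exactly. Their poses are not given: they have to be found in the camera images.
- parts_box: Clear plastic parts box, lid closed, fixed. 71 (x) x 100 (y) mm, flat lid top 26 mm over the bench. Origin: centre of its underside; z up, -x its front, towards the robot within 0.15 rad (front wall 34 mm from the origin, small catch to 37 mm), y its long side. The note pad lies beside it, to the left or the right (varies), always 210 mm centre to centre along the box's y, sides parallel.
- notes_pad: Square pad of cream sticky notes, 70 x 70 x 9 mm, fixed. Origin: centre of its underside; z up; its x and y run along its sides and are parallel to those of the parts box. The clear gap between pad and box is 125 mm wide: its middle is 97.5 mm from the pad's centre and 112.5 mm from the box's centre, on the line joining them.
- septa_tin: Round white tin with a label on its lid, 49 mm diameter, 20 mm high, 35 g, lying flat. Origin: centre of its underside, z up.
- tape_roll: White ring-shaped roll of thread tape, lying flat, 52 mm across at the grip (about 56 mm at most), 14 mm high, 22 g, with a hole in the middle. Origin: centre of its underside, z up.
- tee: Brass T-shaped tube fitting lying flat, 29 (x) x 36 (y) x 14 mm high, 41 g. Origin: centre of its underside; z up. The through bar runs along y, 36 mm long, 13 mm thick, its centre line at x = -8.5 mm; the branch points to +x. Can be gripped across the two ends of the bar (36 mm apart).
- union: Straight brass tube union lying on its side, 43 mm long along its y axis (a thin tube stub at one end), 14 mm wide in x, 13 mm high, 28 g. Origin: centre of its underside. Grip across x.
- tube_cutter: Small metal tube cutter lying flat, 58 mm long along its y axis, 25 mm wide in x, 13 to 16 mm high, 55 g: black round knob at +y, open fork at -y. Origin: centre of its underside, z up. Solid block from y = -10 to +7 mm; grip there, across x.
- tissue_pack: White soft pack of tissues, 62 x 115 x 29 mm, loose bystander. Origin: centre of its underside.
- spanner: Open-ended steel spanner lying flat, 27 x 137 x 6 mm, long axis y, loose bystander. Origin: centre of its underside.

How it is judged (in metres and radians):
At the end, for the whole second after the job is handed in: Centres within 14 mm: tin upright on pad, tape flat on tin; tee flat on lid within 15 mm of its centre; union in mid-gap within 15 mm along, 18 mm across; cutter 4 cm (+-15 mm) before the box front, sideways within 15 mm; both parallel within 0.3 rad; all at rest (horizontal distance between septa_tin and notes_pad below 0.014 m and height (world z) of septa_tin between 0.006 and 0.014 m and angle between each of septa_tin, tape_roll's own z axis and vertical below 0.12 rad and horizontal distance between tape_roll and septa_tin below 0.014 m and height (world z) of tape_roll between 0.025 and 0.034 m and horizontal distance between tee and parts_box below 0.015 m and height (world z) of tee between 0.022 and 0.032 m and angle between each of tee, tube_cutter's own z axis and vertical below 0.2 rad and horizontal distance between union and notes_pad below 0.113 m and horizontal distance between union and parts_box below 0.128 m and x of union in the frame of notes_pad between -0.018 and 0.018 m and angle between the y axis of union and the x axis of notes_pad, either way round below 0.3 rad and height (world z) of union below 0.016 m and x of tube_cutter in the frame of parts_box between -0.1025 and -0.0725 m and y of tube_cutter in the frame of parts_box between -0.015 and 0.015 m and angle between the y axis of tube_cutter and the y axis of parts_box, either way round below 0.3 rad and height (world z) of tube_cutter below 0.006 m and linear speed of each of septa_tin, tape_roll, tee, union, tube_cutter below 0.02 m/s); the robot touches nothing.
It fails at once if the tissue pack is shifted by more than 2 cm (distance of tissue_pack from where it was at the start of the episode above 0.02 m).
It fails at once if the spanner is shifted by more than 2 cm (distance of spanner from where it was at the start of the episode above 0.02 m).
It also fails if it takes over 118 s, if anything falls off the work surface, if the arm or the gripper's body presses on something with over 40 N, if the wrist force passes 120 N, or if a joint passes its speed limit or range.

ROBOT

A 6-joint arm with a two-finger parallel gripper is mounted at the origin on a cart in front of the work surface, level with it; the furniture and walls round the work are solid. World frame = base frame: x ahead of the robot, y to its left, z up, the work surface at z = 0. Lengths are in mm, angles in rad, forces in N, time in s.
With the tool pointing down it reaches from about 225 to 875 mm from the base axis. Payload 3.4 kg.
Tool frame: the origin (TCP) lies between the finger pads; the fingertips stand bot.tip_reach ahead of it and the grasp point (between the pads) lies 11 mm behind it (bot.tip_reach is the distance from the TCP to the fingertips, in mm); z points along the fingers, y is the line along which they close (so a half turn about z gives the same grasp; the last joint's range is limited). The gripper opens to 85 mm and grips with 20 to 120 N. Pads are 22 mm wide; open, the fingers measure 114 mm over their backs; the gripper's body (76 mm by 85 mm) begins 54 mm behind the grasp point. The pads swing forward as they close: fully open they stand 13 mm farther back than shut.
Start: joints at [-1.456, 0.276, 1.505, -0, 1.361, -0.121], TCP at [134.328, -559.122, 239.328] pointing down, gripper open.
Joint ranges: [-2.89, 2.89], [-0.75, 2.08], [0.22, 2.7], [-1.18, 4.32], [0.11, 2.71], [-2.7, 2.7]. Speed limits (rad/s): [2.57, 2.57, 3.14, 3.14, 3.14, 3.14].

INTERFACE

Orientations are given as a unit quaternion [w, x, y, z].
In Python, from workcell import bot gives the robot as it stands. The module is installed in compiled form; this text tells all that it offers.
- The arm moves only by the tool play_rows, never from a script. Its argument "series" is a list of rows, each a list of 3 entries, a list of its own where there are three numbers: the opening, from 0 (shut) to 1 (fully open), then the shift along the tool's x, y, z in mm, then the turn about the tool's z in degrees. A call has 1 to 10 rows; each row shifts and turns the commanded pose from where the row before left it, along the tool's axes as they then stand; what a row does not reach is not made up. A row lasts 1/8 s, in which the tool goes at most 62.5 mm and 10.7 degrees, less where a joint would pass 70% of its speed; a pose out of reach is approached as far as the arm can. A call is refused whole if a number of a shift passes 62.5 or a number of a turn 10.7, either way. A call with a gripper value outside its range is refused whole. The fingers move at their own pace and stop on an object; "force" is the grip in N (left out, the last holds). Time passes only in rows, so rows that do not move let the fingers close. It gives the time, the measured TCP pose, the force, the opening and the grip force at its end, in the units of the state.
- bot.state(): the state, without advancing time (a new reading comes with each control period).
- bot.snapshot(name): name is "scene" or "top" or "wrist"; returns a dict with "pixels" (400x640x3 uint8, red, green, blue), "z_map" (400x640 float32, mm along the optical axis (not along the pixel's ray), 0 where there is no reading), "mtx" (3x3 intrinsics, pixels), "position" and "rotation" of the camera in the world; the wrist camera has in their place "T_tool_cam" (4x4, takes a point from camera to tool coordinates, whose origin is the TCP and whose axes are the flange's). Camera axes: x right, y up, looking along -z (the intrinsics and any distortion apply to the point x, -y, -z); pixel columns grow to the right and rows downward; lengths in mm; the calibration is good to about 2 mm. A picture is of the moment at which its call begins: read the wrist's pose just before it.
- bot.sign_off(): hands the job in; it is judged then, once.
The state is a dict: "clock": time; "joint_positions": joint angles; "joint_velocities": joint speeds; "joint_efforts": joint torques, N m; "position": TCP position; "tcp_rot": TCP orientation; "contact_force": force on the tool from outside, world axes, zero at the start; "moment": the same for the moment, N m; "gripper_width": finger opening in mm; "gripper_force": force on a finger pad.
Only numpy, scipy, OpenCV 4.12 (cv2) and the standard library are available. Lean on these libraries where they do the work, as an engineer would, in place of code of your own. Each camera call takes 0.05 s, during which the arm holds its last target. There are 200 camera calls.

## Working session

There is one attempt and no reset: what is moved stays moved. The work goes in short steps, Python scripts to look and compute and a tool call to move; the robot and the scene stay as the last step left them, time stands still between calls to the robot, and variables do not carry over. Pictures are saved under pics/ and viewed, at most 14 in all, crops included, and the job is handed in when it is done.

Besides the shell and the picture viewer there is one more tool, called after "Call:" in YAML: its name, and indented under it one key for each argument. play_rows: Moves the arm, as the interface text tells. Its arguments: {"type":"object","properties":{"series":{"type":"array"},"force":{"type":"number"}},"required":["series"]}

```bash
mkdir -p pics
cat > h.py <<'E'
from workcell import bot
import numpy as np, cv2
def snap(n):
    s=bot.state(); d=bot.snapshot(n); d['state']=s; return d
def save(d,f): cv2.imwrite('pics/'+f,d['pixels'][:,:,::-1])
def qR(q):
    w,x,y,z=q
    return np.array([[1-2*(y*y+z*z),2*(x*y-z*w),2*(x*z+y*w)],[2*(x*y+z*w),1-2*(x*x+z*z),2*(y*z-x*w)],[2*(x*z-y*w),2*(y*z+x*w),1-2*(x*x+y*y)]])
def cam(d):
    if 'T_tool_cam' in d:
        T=np.array(d['T_tool_cam']); R=qR(d['state']['tcp_rot']); p=np.array(d['state']['position'])
        return R@T[:3,:3], R@T[:3,3]+p
    R=np.array(d['rotation']); 
    if R.shape!=(3,3): R=qR(R)
    return R,np.array(d['position'])
def ray(d,uv,z):
    uv=np.atleast_2d(np.float64(uv)); R,p=cam(d); K=np.array(d['mtx'])
    v=np.c_[(uv[:,0]-K[0,2])/K[0,0],-(uv[:,1]-K[1,2])/K[1,1],-np.ones(len(uv))]@R.T
    return p+v*((z-p[2])/v[:,2])[:,None]
def cloud(d):
    R,p=cam(d);K=np.array(d['mtx']);z=d['z_map'];V,U=np.mgrid[:z.shape[0],:z.shape[1]]
    P=np.stack([(U-K[0,2])/K[0,0]*z,-(V-K[1,2])/K[1,1]*z,-z],-1)@R.T+p
    P[z==0]=np.nan
    return P
E
python3 - <<'E'
from h import *
for n in('top','scene'):
    d=snap(n);save(d,n+'0.png');np.savez(n+'0.npz',**{k:v for k,v in d.items() if k!='state'})
    print(n,d['position'],d['rotation'],d['mtx'],[k for k in d])
print(bot.state(),bot.tip_reach)
d=snap('wrist');print(d['T_tool_cam'],d['mtx'])
E
```

```text
top [ 514.96571519    3.80839923 1365.47299667] [-0.7000195  -0.00488616  0.02412938  0.71369923] [[493.08905805   0.         316.56628343]
 [  0.         493.08905805 196.24829423]
 [  0.           0.           1.        ]] ['pixels', 'z_map', 'mtx', 'position', 'rotation', 'state']
scene [-237.94062897  571.95041044  913.42941532] [-0.41825662 -0.1831965   0.3707777   0.80871772] [[460.00526726   0.         311.30494578]
 [  0.         460.00526726 193.22808098]
 [  0.           0.           1.        ]] ['pixels', 'z_map', 'mtx', 'position', 'rotation', 'state']
{'clock': 0.1, 'joint_positions': array([-1.45600491e+00,  2.76528947e-01,  1.50601313e+00,  2.04259066e-05,
        1.36071316e+00, -1.21008414e-01]), 'joint_velocities': array([-0.00072654,  0.00109341, -0.00305787, -0.00177396,  0.00056599,
       -0.00033287]), 'joint_efforts': array([ 1.15480601e-03, -4.17701232e+01, -2.46405083e+01, -2.63591046e-04,
        5.76964550e-03, -2.75922943e-06]), 'position': array([ 134.27536575, -558.62429943,  238.52517879]), 'tcp_rot': array([-8.31257774e-04,  9.93057760e-01,  1.17624799e-01,  1.25706531e-05]), 'contact_force': array([ 1.2304234 , -0.31485971,  0.28697838]), 'moment': array([-0.04798744,  0.01275651, -0.03160445]), 'gripper_force': 0.0, 'gripper_width': 85.38358896313953} 8.0
[[ 1.02090962e-03  9.57627144e-01  2.88009046e-01  7.25894393e+01]
 [ 9.99999329e-01 -1.13552185e-03  2.30887239e-04 -8.51583993e-02]
 [ 5.48144453e-04  2.88008617e-01 -9.57627660e-01 -1.34597256e+02]
 [ 0.00000000e+00  0.00000000e+00  0.00000000e+00  1.00000000e+00]] [[306.64128568   0.         319.50842131]
 [  0.         306.64128568 200.08618091]
 [  0.           0.           1.        ]]
```

View pics/top0.png

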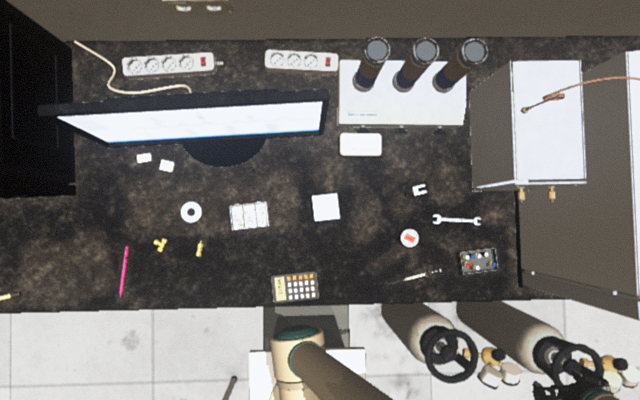

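View pics/scene0.png

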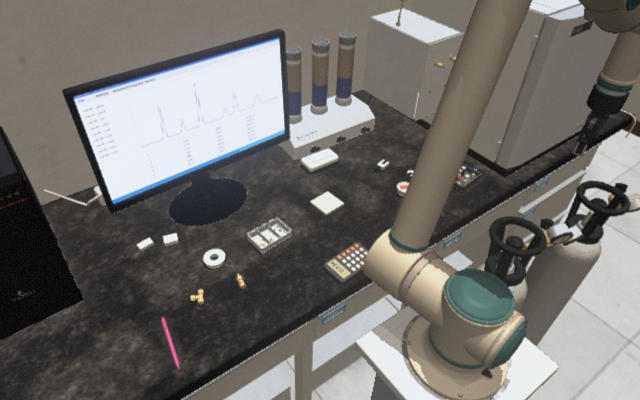

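The top view shows the tape at (191,212), the box at (249,216) and the pad at (325,207). The pad-to-box spacing of 76 px is about 210 mm, which matches. The tin is at (409,238), tee (160,245), union (200,249), spanner (457,220) and tissue pack (361,145). The cutter isn't clear yet, so I'll zoom in.

Run:
```python
from h import *
d=snap('top');im=d['pixels'][:,:,::-1]
a=cv2.resize(im[180:270,130:280],None,fx=5,fy=5,interpolation=2)
b=cv2.resize(im[170:290,370:510],None,fx=5,fy=5,interpolation=2)
cv2.imwrite('pics/a.png',a);cv2.imwrite('pics/b.png',b)
P=cloud(d)
for n,(u,v) in dict(tape=(185,212),box=(249,216),pad=(325,207),tin=(409,238),tee=(160,245),union=(200,249),x=(415,190),y=(415,275),tis=(361,145),bench=(290,240),bench2=(440,240)).items(): print(n,P[v,u].round(1))
```

```text
tape [533.9 324.8  16.3]
box [519.7 153.    5. ]
pad [540.2 -56.2  10.5]
tin [ 450.8 -284.1   19.8]
tee [446.  392.8  16.3]
union [432.6 286.4  11.4]
x [ 582.3 -305.9   12.8]
y [ 3.473e+02 -3.023e+02 -3.000e-01]
tis [ 707.6 -157.6   26.8]
bench [nan nan nan]
bench2 [ 442.3 -375.6   -2.6]
```

View pics/a.png

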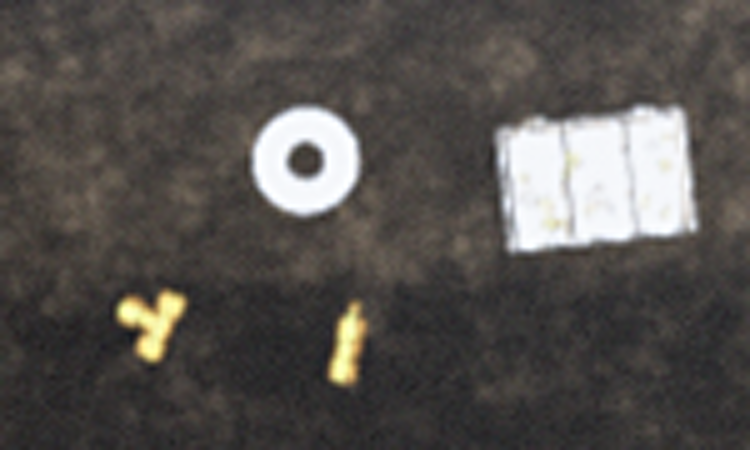

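View pics/b.png

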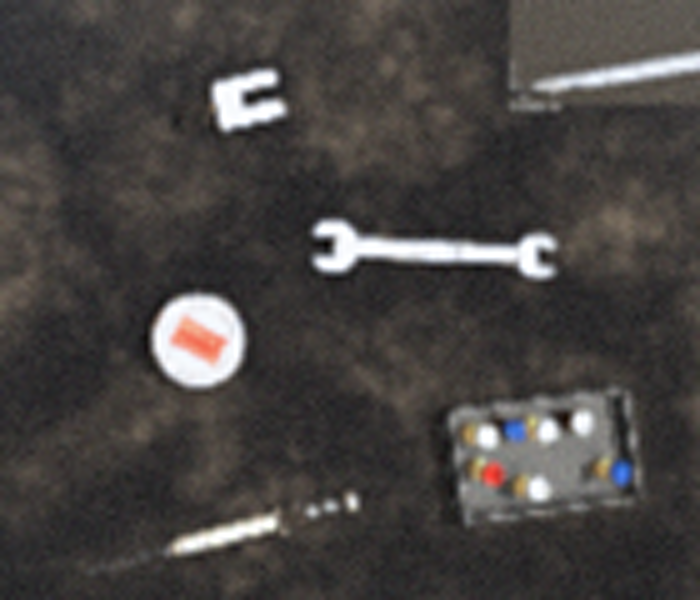

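The fork at (419,190) is the cutter: its open end points image right and the black knob image left. Next I'll measure every pose from masks.

```bash
cat > m.py <<'E'
from h import *
d=snap('top');im=d['pixels'];hsv=cv2.cvtColor(im,cv2.COLOR_RGB2HSV)
white=((hsv[...,2]>150)).astype(np.uint8)
br=((hsv[...,1]>90)&(hsv[...,2]>110)&(hsv[...,0]>12)&(hsv[...,0]<35)).astype(np.uint8)
def get(mask,u0,v0,u1,v1,z,close=0):
    m=np.zeros_like(mask);m[v0:v1,u0:u1]=mask[v0:v1,u0:u1]
    if close:m=cv2.morphologyEx(m,3,np.ones((close,close)))
    c=max(cv2.findContours(m,0,1)[0],key=cv2.contourArea)
    pts=ray(d,c[:,0,:],z)[:,:2].astype(np.float32)
    r=cv2.minAreaRect(pts);M=cv2.moments(m[:,:]*0+cv2.drawContours(np.zeros_like(m),[c],-1,1,-1),True)
    cen=ray(d,(M['m10']/M['m00'],M['m01']/M['m00']),z)[0,:2]
    print(np.round(r[0],1),np.round(r[1],1),round(r[2],1),'cen',cen.round(1)); return pts,r
for n,mk,b,z,c in [('box',white,(225,195,275,235),26,5),('pad',white,(308,190,345,225),9,0),('tape',white,(175,198,207,228),14,0),('tin',white,(396,226,424,252),20,0),('tee',br,(148,232,172,257),9,0),('union',br,(190,237,208,262),8,0),('cutter',white,(408,180,432,200),13,0),('spanner',white,(428,212,485,228),6,0),('tissue',white,(336,130,386,158),28,0)]:
    print(n,end=' ');get(mk,*b,z,c)
E
python3 m.py
```

```text
box [522.3 150.8] [ 70.1 101.8] 5.8 cen [521.7 150.4]
pad [541.3 -57.9] [72.5 72. ] 5.5 cen [541.3 -57.8]
tape [534.4 309.8] [55.9 57.3] 44.3 cen [534.7 309.7]
tin [ 452.2 -285.5] [46.9 46.4] 88.8 cen [ 451.9 -285. ]
tee [449.5 398.2] [32.2 38.9] 65.6 cen [448.6 395.1]
union [435.  288.9] [15.9 44.7] 76.9 cen [433.6 289.2]
cutter [ 583.9 -316.7] [26.9 35.6] 14.4 cen [ 583.4 -315.4]
spanner [ 498.7 -421.1] [132.2  25.4] 86.2 cen [ 498.4 -418.5]
tissue [ 711.4 -156.3] [112.5  63.2] 88.7 cen [ 710.4 -155.8]
```

Everything fits the given sizes. The yaw is about 5.2° and the spacing 209.6 mm.

Targets:
- **Tin and tape:** (541,-58)
- **Tee:** (522,150.6)
- **Union:** (532,38.5)
- **Cutter:** (435,142.6)

Tin first.

Call:
play_rows:
  series:
    - [1,[46.6,-24,16],0]
    - [1,[46.6,-24,16],0]
    - [1,[46.6,-24,16],0]
    - [1,[46.6,-24,16],0]
    - [1,[46.6,-24,16],0]
    - [1,[46.6,-24,16],0]
    - [1,[46.6,-24,16],0]
    - [1,[46.6,-24,16],0]
    - [1,[0,0,0],0]
    - [1,[0,0,0],0]
  force: 30

```text
clock: 1.5
position: [451.8, -285.5, 111.3]
tcp_rot: [0.0, 0.993, 0.118, -0.0]
contact_force: [0.4, -0.2, 0.7]
gripper_width: 85.5
gripper_force: 0.0
```

```bash
cat > go.py <<'E'
import sys; from h import *
# args: x y z [yaw]: shift from measured pose in present tool axes, and turn
s=bot.state(); p=s['position'];R=qR(s['tcp_rot']); t=np.array([float(a) for a in sys.argv[1:4]])
yaw=np.degrees(np.arctan2(R[1,0],R[0,0]))
print('pos',p.round(1),'yaw %.1f'%yaw,'w %.1f f %.1f t %.2f'%(s['gripper_width'],s['gripper_force'],s['clock']),'F',s['contact_force'].round(1))
if len(sys.argv)>4:
    n=float(sys.argv[4]);turn=yaw-n;print('turn %.1f'%turn)
    c,q=np.cos(np.radians(n)),np.sin(np.radians(n));R=np.array([[c,q,0],[q,-c,0],[0,0,-1]])
v=R.T@(t-p);print('shift',v.round(1),'rows',np.linalg.norm(v)/62)
E
python3 go.py 452.1 -285.3 12
python3 - <<'E'
from h import *
d=snap('wrist');save(d,'w1.png')
E
```

```text
pos [ 451.8 -285.5  111.3] yaw 13.6 w 85.5 f 0.0 t 1.50 F [ 0.4 -0.2  0.7]
shift [ 0.5 -0.2 99.3] rows 1.601839474403673
```

View pics/w1.png

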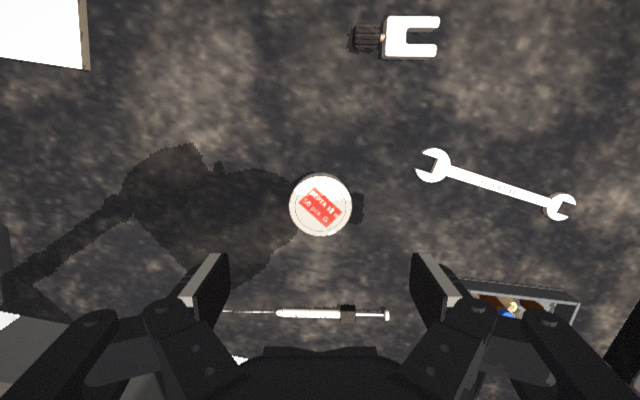

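The wrist view shows the tin at (320,205), centred between the fingers. The cutter's knob is at (367,38) and its fork ends at x=438.

Run:
```python
from h import *
d=snap('wrist');print(ray(d,(320.5,204.5),20)); print('cut knob,fork',ray(d,[(350,38),(438.5,38)],9))
print('spanner far: box2', ray(d,[(460,278)],26))
```

```text
[[ 452.61605552 -286.56452073   20.        ]]
cut knob,fork [[ 572.34402416 -278.78248728    9.        ]
 [ 586.79809917 -338.7459849     9.        ]]
spanner far: box2 [[ 420.13971553 -410.96290041   26.        ]]
```

Call:
play_rows:
  series:
    - [1,[0,0,50],0]
    - [1,[0,0,35],0]
    - [1,[0,0,14],0]
    - [1,[0,0,0],0]
    - [0.3,[0,0,0],0]
    - [0.3,[0,0,0],0]
    - [0.3,[0,0,0],0]
    - [0.3,[0,0,0],0]
    - [0.3,[0,0,0],0]
    - [0.3,[0,0,0],0]
  force: 30

```text
clock: 2.85
position: [452.7, -286.0, 14.0]
tcp_rot: [0.001, 0.993, 0.118, 0.001]
contact_force: [-0.4, -0.3, 5.9]
gripper_width: 46.9
gripper_force: 30.2
```

Call:
play_rows:
  series:
    - [0.3,[0,0,-20],0]
    - [0.3,[0,0,-40],0]
    - [0.3,[27.9,-40.1,0],0]
    - [0.3,[27.9,-40.1,0],0]
    - [0.3,[27.9,-40.1,0],0]
    - [0.3,[27.9,-40.1,0],0]
    - [0.3,[27.9,-40.1,0],0]
    - [0.3,[0,0,0],0]
    - [0.3,[0,0,0],0]

```text
clock: 3.98
position: [540.7, -57.9, 72.7]
tcp_rot: [0.0, 0.993, 0.118, 0.0]
contact_force: [-0.5, 0.2, -0.6]
gripper_width: 46.3
gripper_force: 31.2
```

```bash
python3 go.py 541.3 -57.9 24
python3 - <<'E'
from h import *
d=snap('wrist');save(d,'w2.png')
E
```

```text
pos [540.7 -57.9  72.7] yaw 13.6 w 46.3 f 31.2 t 3.98 F [-0.5  0.2 -0.6]
shift [ 0.6  0.1 48.7] rows 0.7854705149812666
```

View pics/w2.png

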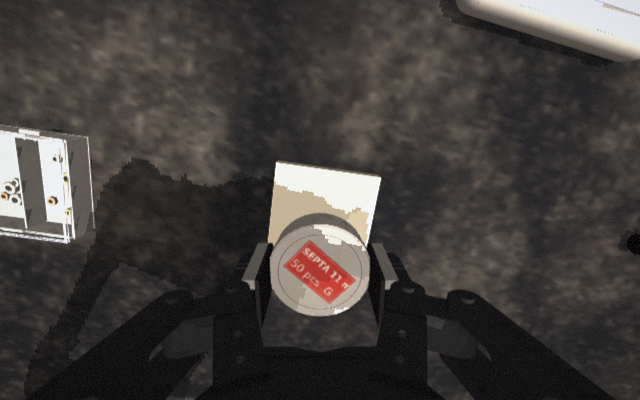

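The tin is held level over the pad, with the pad's far corners at (276,162) and (381,178). I'll lower it, release and back off.

Call:
play_rows:
  series:
    - [0.3,[0,0,30],0]
    - [0.3,[0,0,16],0]
    - [0.3,[0,0,3],0]
    - [0.3,[0,0,0],0]
    - [0.75,[0,0,0],0]
    - [0.75,[0,0,0],0]
    - [0.75,[0,0,0],0]

```text
clock: 4.9
position: [541.0, -57.9, 23.5]
tcp_rot: [0.0, 0.993, 0.118, 0.0]
contact_force: [-0.6, 0.1, 0.2]
gripper_width: 63.8
gripper_force: 0.0
```

Call:
play_rows:
  series:
    - [0.75,[0,0,-20],0]
    - [0.9,[0,0,-50],0]
    - [0.9,[0,0,-50],0]
    - [1,[0,0,0],-10.5]
    - [1,[0,0,0],-10.5]
    - [1,[0,0,0],-10.5]
    - [1,[0,0,0],-10.5]
    - [1,[0,0,0],-10.5]
    - [1,[0,0,0],-10.5]
    - [1,[0,0,0],-10.5]

```text
clock: 6.15
position: [540.7, -57.7, 143.3]
tcp_rot: [0.0, 0.723, 0.691, -0.0]
contact_force: [-0.6, -0.5, 0.5]
gripper_width: 85.5
gripper_force: 0.0
```

```bash
python3 m.py|grep -A0 -E "pad|box|tape"; python3 go.py 580 -307 100 104.4
```

```text
box [522.9 150.9] [ 70.8 101.8] 5.6 cen [521.8 150.8]
pad [541.6 -59.2] [99.3 90.9] 88.9 cen [547.1 -62.8]
tape [534.4 309.8] [55.9 57.3] 44.3 cen [534.6 309.8]
pos [540.7 -57.7 143.3] yaw 87.6 w 85.7 f 0.0 t 6.20 F [0.5 0.3 0.3]
turn -16.8
shift [-251.3  -23.9   43.3] rows 4.130565586655242Traceback (most recent call last):
  File "m.py", line 14, in <module>
    print(n,end=' ');get(mk,*b,z,c)
                     ~~~^^^^^^^^^^^
  File "m.py", line 8, in get
    c=max(cv2.findContours(m,0,1)[0],key=cv2.contourArea)
ValueError: max() iterable argument is empty
```

Call:
play_rows:
  series:
    - [1,[0,0,0],-8.4]
    - [1,[0,0,0],-8.4]
    - [1,[-50.2,-4.8,8.6],0]
    - [1,[-50.2,-4.8,8.6],0]
    - [1,[-50.2,-4.8,8.6],0]
    - [1,[-50.2,-4.8,8.6],0]
    - [1,[-50.2,-4.8,8.6],0]
    - [1,[0,0,0],0]
    - [1,[0,0,0],0]

```text
clock: 7.32
position: [576.9, -306.7, 99.9]
tcp_rot: [-0.001, 0.618, 0.786, 0.0]
contact_force: [-0.1, 1.6, 0.2]
gripper_width: 85.2
gripper_force: 0.0
```

```bash
python3 go.py 580 -307 12 104.4
python3 - <<'E'
from h import *
d=snap('wrist');save(d,'w3.png')
d=snap('top')
im=d['pixels'];m=im.min(2)>150;m[:, :300]=0
v,u=np.nonzero(m[190:225,308:345]);print('pad',u.mean()+308,v.mean()+190)
E
```

```text
pos [ 576.9 -306.7   99.9] yaw 103.7 w 85.2 f 0.0 t 7.33 F [-0.1  1.6  0.2]
turn -0.7
shift [-1.   2.9 87.9] rows 1.4189781163971134
pad 325.41639871382637 206.61736334405145
```

View pics/w3.png

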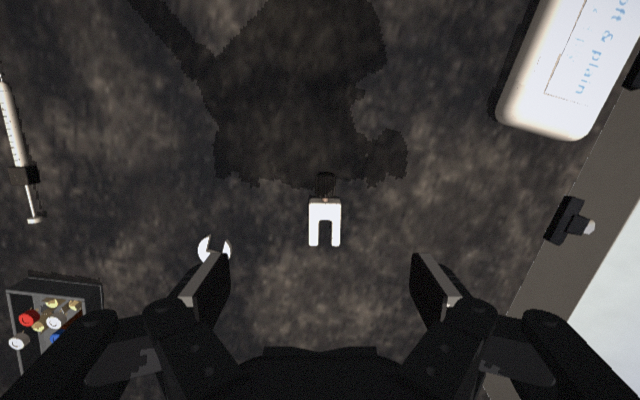

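The cutter points straight along the image: knob end at (325,173), fork tips at (325,246). The spanner head at (213,248) is off to the side.

Run:
```python
from h import *
d=snap('wrist');a,b=ray(d,[(325,173)],8)[0],ray(d,[(325,246)],13)[0];print(a,b,(a+b)/2,np.linalg.norm((a-b)[:2]))
e=ray(d,[(325,198)],13)[0];print('block end',e,'sp',ray(d,[(213,248)],6))
u=(a-b)/np.linalg.norm(a-b);print(np.degrees(np.arctan2(-u[0],u[1])),'origin from fork',b+29*u)
```

```text
[ 574.11752439 -279.16905341    8.        ] [ 588.17917936 -335.19052821   13.        ] [ 581.14835188 -307.17979081   10.5       ] 57.75929170837668
block end [ 578.48068994 -296.79709714   13.        ] sp [[ 500.5587881  -362.07060473    6.        ]]
14.090410982667287 origin from fork [ 581.14535682 -307.16785855   10.49893503]
```

Call:
play_rows:
  series:
    - [0.7,[-1.5,4,40],0]
    - [0.7,[0,0,35],0]
    - [0.7,[0,0,13],0]
    - [0.7,[0,0,0],0]
    - [0,[0,0,0],0]
    - [0,[0,0,0],0]
    - [0,[0,0,0],0]
    - [0,[0,0,0],0]
    - [0,[0,0,0],0]
    - [0,[0,0,0],0]
  force: 40

```text
clock: 8.72
position: [582.5, -308.4, 14.1]
tcp_rot: [0.002, 0.617, 0.787, 0.0]
contact_force: [-0.6, -0.3, 6.5]
gripper_width: 22.8
gripper_force: 39.8
```

Call:
play_rows:
  series:
    - [0,[0,0,-30],0]
    - [0,[0,0,-50],0]
    - [0,[0,0,-20],4.5]
    - [0,[0,0,0],4.5]
    - [0,[0,0,0],0]
    - [0,[0,0,0],0]

```text
clock: 9.48
position: [581.2, -307.6, 111.8]
tcp_rot: [-0.0, 0.676, 0.736, -0.0]
contact_force: [0.8, -0.8, -0.8]
gripper_width: 22.8
gripper_force: 39.5
```

```bash
python3 go.py 435 142.6 100 95.2;python3 go.py 435 142.6 100|tail -1
```

```text
pos [ 581.2 -307.6  111.8] yaw 94.9 w 22.8 f 39.5 t 9.47 F [ 0.8 -0.8 -0.8]
turn -0.3
shift [ 461.6 -104.8   11.8] rows 7.637279672806983
shift [ 461.  -107.5   12.2] rows 7.637279672806982
```

Call:
play_rows:
  series:
    - [0,[57.6,-13.4,0],0]
    - [0,[57.6,-13.4,0],0]
    - [0,[57.6,-13.4,0],0]
    - [0,[57.6,-13.4,0],0]
    - [0,[57.6,-13.4,0],0]
    - [0,[57.6,-13.4,0],0]
    - [0,[57.6,-13.4,0],0]
    - [0,[57.6,-13.4,0],0]
    - [0,[0,0,0],0]
    - [0,[0,0,0],0]

```text
clock: 10.72
position: [436.2, 142.3, 112.2]
tcp_rot: [0.0, 0.676, 0.737, -0.0]
contact_force: [-0.5, 1.2, -0.3]
gripper_width: 23.0
gripper_force: 39.5
```

```bash
python3 go.py 435 142.6 15
python3 - <<'E'
from h import *
d=snap('wrist');save(d,'w4.png')
E
```

```text
pos [436.2 142.3 112.2] yaw 94.9 w 23.0 f 39.5 t 10.72 F [-0.5  1.2 -0.3]
shift [ 0.5 -1.2 97.1] rows 1.567072531357084
```

View pics/w4.png

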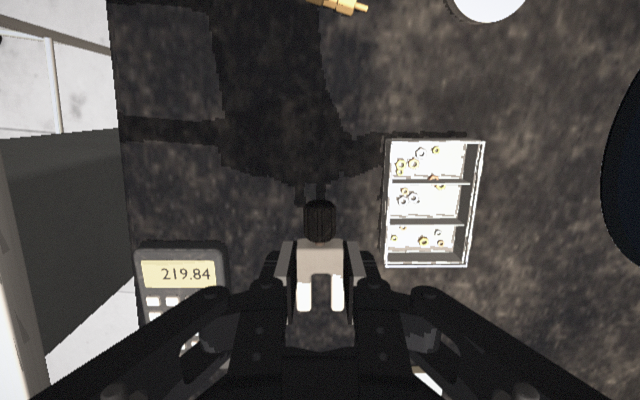

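The cutter is held straight in the fingers. The box's front edge runs from about (388,140) to (384,267). I'll lower and release with only a small opening.

Call:
play_rows:
  series:
    - [0,[0.5,-1.2,45],0]
    - [0,[0,0,35],0]
    - [0,[0,0,14],0]
    - [0,[0,0,3],0]
    - [0,[0,0,0],0]
    - [0.45,[0,0,0],0]
    - [0.45,[0,0,0],0]
    - [0.45,[0,0,0],0]
    - [0.45,[0,0,-10],0]

```text
clock: 11.9
position: [434.3, 142.8, 25.3]
tcp_rot: [-0.0, 0.677, 0.736, -0.001]
contact_force: [-0.4, 1.1, 0.3]
gripper_width: 38.9
gripper_force: 0.0
```

Call:
play_rows:
  series:
    - [0.45,[0,0,-30],0]
    - [0.6,[0,0,-50],0]
    - [1,[0,0,-40],9.9]
    - [1,[0,0,0],9.9]
    - [1,[0,0,0],9.9]
    - [1,[0,0,0],0]
    - [1,[0,0,0],0]

```text
clock: 12.78
position: [434.8, 142.9, 145.5]
tcp_rot: [0.0, 0.842, 0.539, 0.0]
contact_force: [-0.3, -0.2, -0.7]
gripper_width: 85.9
gripper_force: 0.0
```

```bash
python3 go.py 446 390.5 100;  python3 - <<'E'
from h import *
d=snap('wrist');save(d,'w5.png')
E
```

```text
pos [434.8 142.9 145.5] yaw 65.3 w 85.9 f 0.0 t 12.78 F [-0.3 -0.2 -0.7]
shift [229.6 -93.5  45.5] rows 4.0650812921111354
```

View pics/w5.png

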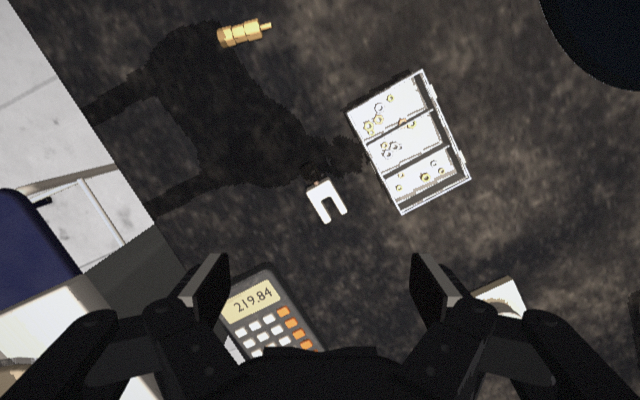

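The cutter lies in front of the box, parallel to it, with its fork tips near (335,217). Now the tee.

Call:
play_rows:
  series:
    - [1,[46,-18.7,5],0]
    - [1,[46,-18.7,10],0]
    - [1,[46,-18.7,10],0]
    - [1,[46,-18.7,10],0]
    - [1,[46,-18.7,10],0]
    - [1,[0,0,0],0]
    - [1,[0,0,0],0]

```text
clock: 13.7
position: [446.4, 390.3, 99.7]
tcp_rot: [0.0, 0.842, 0.539, -0.001]
contact_force: [-0.1, -0.1, -0.1]
gripper_width: 85.2
gripper_force: 0.0
```

```bash
python3 go.py 446 390.5 14;  python3 - <<'E'
from h import *
d=snap('wrist');save(d,'w6.png')
im=d['pixels'];hsv=cv2.cvtColor(im,cv2.COLOR_RGB2HSV)
br=((hsv[...,1]>90)&(hsv[...,2]>90)&(hsv[...,0]>10)&(hsv[...,0]<35)).astype(np.uint8)
for c in cv2.findContours(br,0,1)[0]:
    if cv2.contourArea(c)>150:
        P=ray(d,c[:,0],7)[:,:2].astype(np.float32);print(cv2.boundingRect(c),cv2.minAreaRect(P))
E
```

```text
pos [446.4 390.3  99.7] yaw 65.2 w 85.2 f 0.0 t 13.70 F [-0.1 -0.1 -0.1]
shift [ 0.2 -0.4 85.7] rows 1.3827363451709689
(333, 303, 50, 23) ((434.80145263671875, 287.34637451171875), (16.86534309387207, 43.70236587524414), 78.49646759033203)
(298, 178, 48, 41) ((450.0167236328125, 395.25640869140625), (31.95465660095215, 36.98292922973633), 63.419761657714844)
```

View pics/w6.png

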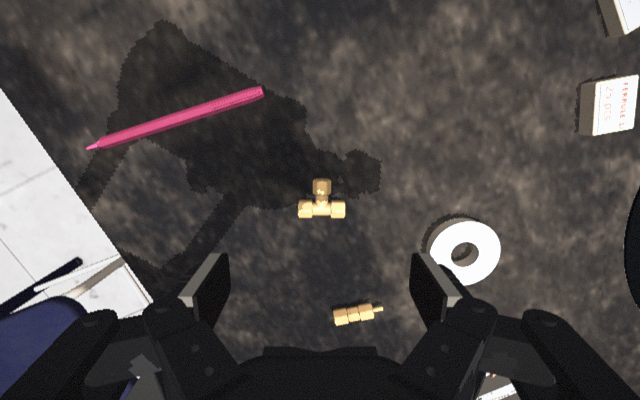

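The tee lies square between the fingers, its bar across (298–346, 210) and its branch ahead. The wrist view agrees with the top view within 3 mm.

Call:
play_rows:
  series:
    - [1,[-1.5,0.3,45],0]
    - [0.8,[0,0,30],0]
    - [0.8,[0,0,10],0]
    - [0.8,[0,0,0],0]
    - [0.1,[0,0,0],0]
    - [0.1,[0,0,0],0]
    - [0.1,[0,0,0],0]
    - [0.1,[0,0,0],0]
    - [0.1,[0,0,0],0]
  force: 40

```text
clock: 14.88
position: [447.4, 389.8, 16.8]
tcp_rot: [0.0, 0.843, 0.538, 0.001]
contact_force: [-0.4, 0.0, 6.2]
gripper_width: 33.4
gripper_force: 39.3
```

Call:
play_rows:
  series:
    - [0.1,[0,0,-30],0]
    - [0.1,[0,0,-50],0]
    - [0.1,[0,0,-15],0]
    - [0.1,[0,0,0],0]
    - [0.1,[0,0,0],0]

```text
clock: 15.5
position: [445.4, 388.6, 108.6]
tcp_rot: [0.0, 0.843, 0.538, -0.002]
contact_force: [-0.4, 0.5, -0.4]
gripper_width: 33.2
gripper_force: 39.9
```

```bash
python3 go.py 518.5 143 100
```

```text
pos [445.4 388.6 108.6] yaw 65.1 w 33.2 f 39.9 t 15.50 F [-0.4  0.5 -0.4]
shift [-192.   169.6    8.9] rows 4.1348931927620995
```

Call:
play_rows:
  series:
    - [0.1,[-38.4,33.9,0],0]
    - [0.1,[-38.4,33.9,0],0]
    - [0.1,[-38.4,33.9,0],0]
    - [0.1,[-38.4,33.9,0],0]
    - [0.1,[-38.4,33.9,0],0]
    - [0.1,[0,0,0],0]
    - [0.1,[0,0,0],0]

```text
clock: 16.38
position: [518.5, 143.8, 108.9]
tcp_rot: [-0.001, 0.843, 0.538, -0.001]
contact_force: [-1.0, 0.7, -1.1]
gripper_width: 33.2
gripper_force: 39.9
```

```bash
python3 go.py 518.5 143 43.5
python3 - <<'E'
from h import *
d=snap('wrist');save(d,'w7.png')
E
```

```text
pos [518.5 143.8 108.9] yaw 65.1 w 33.2 f 39.9 t 16.38 F [-1.   0.7 -1.1]
shift [-0.6  0.5 65.4] rows 1.054735245477915
```

View pics/w7.png

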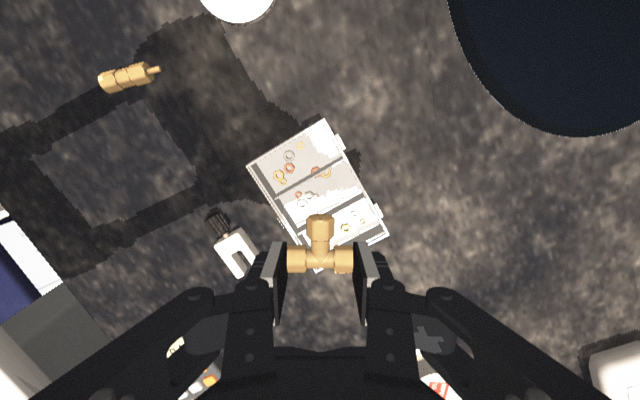

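The tee is held level, with its bar at (320,262) over the lid. Lowering it.

Call:
play_rows:
  series:
    - [0.1,[-0.6,0.5,40],0]
    - [0.1,[0,0,18],0]
    - [0.1,[0,0,5],0]
    - [0.1,[0,0,2],0]
    - [0.1,[0,0,0],0]
    - [0.65,[0,0,0],0]
    - [0.65,[0,0,0],0]
    - [0.65,[0,0,0],0]
    - [0.65,[0,0,-10],0]

```text
clock: 17.55
position: [519.1, 142.9, 55.1]
tcp_rot: [-0.0, 0.843, 0.538, -0.001]
contact_force: [0.0, -0.2, -1.0]
gripper_width: 55.3
gripper_force: 0.0
```

Call:
play_rows:
  series:
    - [0.65,[0,0,-30],0]
    - [0.8,[0,0,-50],0]
    - [1,[0,0,0],10.5]
    - [1,[0,0,0],10.5]
    - [1,[0,0,0],10.5]
    - [1,[0,0,0],10.5]
    - [1,[0,0,0],10.5]
    - [1,[0,0,0],10.5]
    - [1,[0,0,0],10.5]
    - [1,[0,0,0],3]

```text
clock: 18.8
position: [519.8, 143.0, 136.0]
tcp_rot: [-0.0, 0.995, -0.1, 0.0]
contact_force: [-0.5, 0.1, -0.1]
gripper_width: 85.4
gripper_force: 0.0
```

```bash
python3 go.py 435 288.5 90 -12
```

```text
pos [519.8 143.  136. ] yaw -11.5 w 85.4 f 0.0 t 18.80 F [-0.5  0.1 -0.1]
turn 0.5
shift [-113.2 -124.7   46. ] rows 2.814926779456798
```

Call:
play_rows:
  series:
    - [1,[-28,-31.4,11.5],0]
    - [1,[-28,-31.4,11.5],0]
    - [1,[-28,-31.4,11.5],0]
    - [1,[-28,-31.4,11.5],0.5]
    - [1,[0,0,0],0]
    - [1,[0,0,0],0]

```text
clock: 19.55
position: [435.2, 288.3, 89.8]
tcp_rot: [-0.0, 0.995, -0.103, 0.001]
contact_force: [-0.2, 0.2, 0.7]
gripper_width: 85.7
gripper_force: 0.0
```

```bash
python3 go.py 435 288.5 14
python3 - <<'E'
from h import *
d=snap('wrist');save(d,'w8.png')
im=d['pixels'];hsv=cv2.cvtColor(im,cv2.COLOR_RGB2HSV)
br=((hsv[...,1]>90)&(hsv[...,2]>90)&(hsv[...,0]>10)&(hsv[...,0]<35)).astype(np.uint8)
for c in cv2.findContours(br,0,1)[0]:
    if cv2.contourArea(c)>150:
        P=ray(d,c[:,0],7)[:,:2].astype(np.float32);print(cv2.boundingRect(c),cv2.minAreaRect(P))
E
```

```text
pos [435.2 288.3  89.8] yaw -11.8 w 85.7 f 0.0 t 19.55 F [-0.2  0.2  0.7]
shift [-0.3 -0.2 75.8] rows 1.2233888780025284
(311, 181, 20, 59) ((433.9085693359375, 287.6151123046875), (14.124811172485352, 45.77872085571289), 77.75963592529297)
(503, 0, 72, 70) ((525.2591552734375, 130.35826110839844), (35.30590057373047, 41.646095275878906), 64.10871887207031)
```

View pics/w8.png

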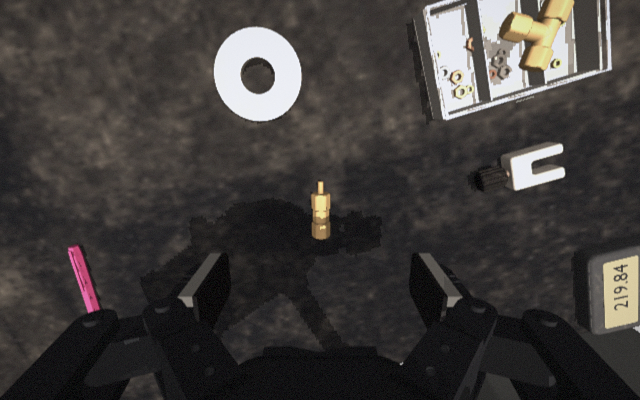

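The union is in line with the fingers at (320,210), stub ahead.

Call:
play_rows:
  series:
    - [0.6,[-1,0.3,40],0]
    - [0.5,[0,0,25],0]
    - [0.5,[0,0,9],0]
    - [0.5,[0,0,0],0]
    - [0,[0,0,0],0]
    - [0,[0,0,0],0]
    - [0,[0,0,0],0]
    - [0,[0,0,0],0]
    - [0,[0,0,0],0]
    - [0,[0,0,0],0]
  force: 40

```text
clock: 20.85
position: [434.6, 288.5, 16.3]
tcp_rot: [-0.0, 0.995, -0.103, 0.001]
contact_force: [1.1, -0.5, 6.8]
gripper_width: 9.4
gripper_force: 35.5
```

Call:
play_rows:
  series:
    - [0,[0,0,-30],0]
    - [0,[0,0,-50],0]
    - [0,[0,0,-15],-8.5]
    - [0,[0,0,0],-8.5]
    - [0,[0,0,0],0]
    - [0,[0,0,0],0]

```text
clock: 21.6
position: [433.2, 288.1, 109.8]
tcp_rot: [0.0, 0.999, 0.044, -0.001]
contact_force: [0.5, 1.1, -1.0]
gripper_width: 9.3
gripper_force: 33.5
```

```bash
python3 go.py 532.5 38.6 100
```

```text
pos [433.2 288.1 109.8] yaw 5.0 w 9.3 f 33.5 t 21.60 F [ 0.5  1.1 -1. ]
shift [ 77.2 257.2   9.9] rows 4.333846675167452
```

Call:
play_rows:
  series:
    - [0,[15.4,51.4,0],0]
    - [0,[15.4,51.4,0],0]
    - [0,[15.4,51.4,0],0]
    - [0,[15.4,51.4,0],0]
    - [0,[15.4,51.4,0],0]
    - [0,[0,0,0],0]
    - [0,[0,0,0],0]

```text
clock: 22.48
position: [532.5, 39.3, 109.7]
tcp_rot: [-0.0, 0.999, 0.044, -0.001]
contact_force: [0.1, 0.2, -0.1]
gripper_width: 9.4
gripper_force: 33.6
```

```bash
python3 go.py 532.5 38.6 16.5
python3 - <<'E'
from h import *
d=snap('wrist');save(d,'w9.png')
E
```

```text
pos [532.5  39.3 109.7] yaw 5.0 w 9.4 f 33.6 t 22.48 F [ 0.1  0.2 -0.1]
shift [ 0.1  0.7 93.2] rows 1.5031329227542318
```

View pics/w9.png

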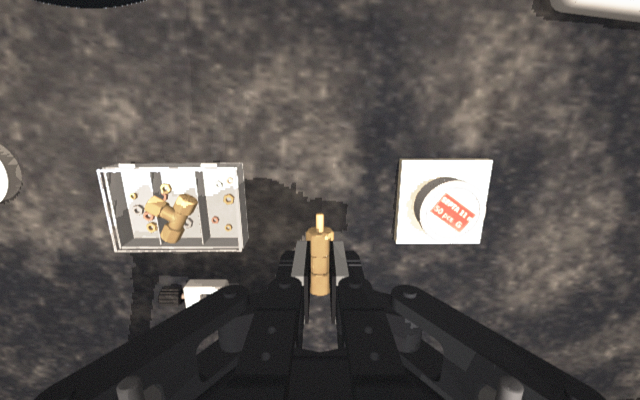

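The union is held straight in mid-gap at (319,262). The tee sits on the lid near (172,218) and the tin on the pad near (448,208).

Call:
play_rows:
  series:
    - [0,[0.1,0.7,45],0]
    - [0,[0,0,33],0]
    - [0,[0,0,12],0]
    - [0,[0,0,3.5],0]
    - [0,[0,0,0],0]
    - [0.35,[0,0,0],0]
    - [0.35,[0,0,0],0]
    - [0.35,[0,0,0],0]
    - [0.35,[0,0,-10],0]

```text
clock: 23.65
position: [532.8, 38.3, 26.7]
tcp_rot: [-0.0, 0.999, 0.044, -0.001]
contact_force: [0.1, -0.1, -0.3]
gripper_width: 29.7
gripper_force: 0.0
```

Call:
play_rows:
  series:
    - [0.4,[0,0,-30],0]
    - [0.6,[0,0,-50],0]
    - [1,[0,0,-20],0]
    - [1,[0,0,0],0]

```text
clock: 24.15
position: [534.8, 38.3, 129.1]
tcp_rot: [0.0, 0.999, 0.045, 0.003]
contact_force: [0.1, 0.4, -0.7]
gripper_width: 84.0
gripper_force: 0.0
```

```bash
python3 go.py 534.4 309.8 100
```

```text
pos [534.8  38.3 129.1] yaw 5.1 w 84.0 f 0.0 t 24.15 F [ 0.1  0.4 -0.7]
shift [  23.6 -270.5   29. ] rows 4.4044760345523075
```

I'll turn the camera away from the monitor before reaching for the tape.

Call:
play_rows:
  series:
    - [1,[5.2,-60.1,5],0]
    - [1,[5.2,-60.1,5],0]
    - [1,[0,0,0],-10.6]
    - [1,[0,0,0],-10.6]
    - [1,[0,0,0],-10.6]
    - [1,[0,0,0],-10.6]
    - [1,[0,0,0],-10.6]
    - [1,[0,0,0],-10.6]
    - [1,[0,0,0],-10.6]
    - [1,[0,0,0],-10.6]

```text
clock: 25.4
position: [532.0, 158.8, 115.2]
tcp_rot: [-0.001, 0.706, 0.709, -0.001]
contact_force: [0.3, -0.0, 1.0]
gripper_width: 85.7
gripper_force: 0.0
```

```bash
python3 go.py 534.4 309.8 90
python3 - <<'E'
from h import *
d=snap('wrist')
im=d['pixels'];m=(im.min(2)>150).astype(np.uint8)
for c in cv2.findContours(m,0,1)[0]:
    if cv2.contourArea(c)>600:
        P=ray(d,c[:,0],14)[:,:2].astype(np.float32);print(cv2.boundingRect(c),cv2.minAreaRect(P))
E
```

```text
pos [532.  158.8 115.2] yaw 90.3 w 85.7 f 0.0 t 25.40 F [ 0.3 -0.   1. ]
shift [151.    3.1  25.2] rows 2.469123105313712
(0, 332, 58, 66) ((247.9633026123047, -4.525852203369141), (108.51976776123047, 11.110657691955566), 44.06423568725586)
(45, 276, 77, 38) ((319.6836853027344, 70.67594909667969), (66.04934692382812, 34.337684631347656), 8.043899536132812)
(188, 208, 37, 45) ((436.9849853515625, 134.3316192626953), (25.44108772277832, 39.15733337402344), 5.187024116516113)
(255, 149, 100, 130) ((521.0701904296875, 146.226318359375), (72.77729797363281, 107.23688507080078), 5.531721115112305)
(285, 0, 81, 37) ((533.9345703125, 290.64654541015625), (53.76252746582031, 21.73346710205078), 0.2666834592819214)
```

Call:
play_rows:
  series:
    - [1,[50.3,1,5],0]
    - [1,[50.3,1,5],0]
    - [1,[50.3,1,5],0]
    - [1,[0,0,0],0]
    - [1,[0,0,0],0]

```text
clock: 26.08
position: [535.4, 309.4, 100.6]
tcp_rot: [-0.0, 0.708, 0.706, -0.001]
contact_force: [-0.9, -1.1, 0.1]
gripper_width: 85.6
gripper_force: 0.0
```

```bash
python3 go.py 534.4 309.8 16
python3 - <<'E'
from h import *
d=snap('wrist');save(d,'w10.png')
im=d['pixels'];m=(im.min(2)>150).astype(np.uint8)
for c in cv2.findContours(m,0,1)[0]:
    if cv2.contourArea(c)>600:
        P=ray(d,c[:,0],14)[:,:2].astype(np.float32);print(cv2.boundingRect(c),cv2.minAreaRect(P))
E
```

```text
pos [535.4 309.4 100.6] yaw 89.9 w 85.6 f 0.0 t 26.07 F [-0.9 -1.1  0.1]
shift [ 0.6 -0.8 84.6] rows 1.365294414171846
(258, 316, 84, 40) ((515.5162353515625, 192.8958740234375), (73.1245346069336, 34.818504333496094), 5.713040828704834)
(279, 174, 80, 72) ((532.2515258789062, 306.84979248046875), (60.99397277832031, 56.75667190551758), 30.943382263183594)
(472, 91, 58, 61) ((660.656005859375, 373.20306396484375), (36.59684371948242, 29.080041885375977), 76.0629653930664)
(531, 0, 39, 58) ((682.8511962890625, 432.1636047363281), (22.588109970092773, 33.74613952636719), 7.614167213439941)
```

Call:
play_rows:
  series:
    - [1,[-0.5,-1.5,45],0]
    - [1,[0,0,30],0]
    - [1,[0,0,10],0]
    - [1,[0,0,0],0]
    - [0.3,[0,0,0],0]
    - [0.3,[0,0,0],0]
    - [0.3,[0,0,0],0]
    - [0.3,[0,0,0],0]
    - [0.3,[0,0,0],0]
    - [0.3,[0,0,0],0]
  force: 30

```text
clock: 27.38
position: [535.4, 310.6, 20.8]
tcp_rot: [0.0, 0.708, 0.706, 0.002]
contact_force: [-3.8, 0.8, 18.2]
gripper_width: 25.8
gripper_force: 9.0
```

Call:
play_rows:
  series:
    - [0.3,[0,0,-30],0]
    - [0.3,[0,0,-50],0]
    - [0.3,[0,0,-25],0]
    - [0.3,[0,0,0],0]
    - [0.3,[0,0,0],0]

```text
clock: 28.0
position: [534.1, 309.2, 121.0]
tcp_rot: [-0.0, 0.708, 0.707, -0.001]
contact_force: [0.6, 0.7, 0.1]
gripper_width: 25.5
gripper_force: 0.0
```

```bash
python3 go.py 541.2 -58 120
python3 - <<'E'
from h import *
d=snap('top');im=d['pixels'];P=cloud(d)
hsv=cv2.cvtColor(im,cv2.COLOR_RGB2HSV)
# tin centre via red label and height
m=((hsv[...,1]>80)&(hsv[...,2]>120)&((hsv[...,0]<12)|(hsv[...,0]>170)));m[:190]=0;m[225:]=0;m[:,:308]=0;m[:,345:]=0
v,u=np.nonzero(m);print('label',ray(d,(u.mean(),v.mean()),29),len(u))
s=P[192:222,310:342];k=s[...,2]>22;print('tin by depth',np.nanmean(s[k],0),k.sum())
d=snap('wrist');save(d,'w11.png')
E
```

```text
pos [534.1 309.2 121. ] yaw 89.9 w 25.5 f 0.0 t 28.00 F [0.6 0.7 0.1]
shift [-367.1    7.7    1.2] rows 5.9229867687773465
label [[539.74139349 -57.83522733  29.        ]] 54
tin by depth [539.24384617 -57.15319677  30.70304395] 256
```

View pics/w11.png

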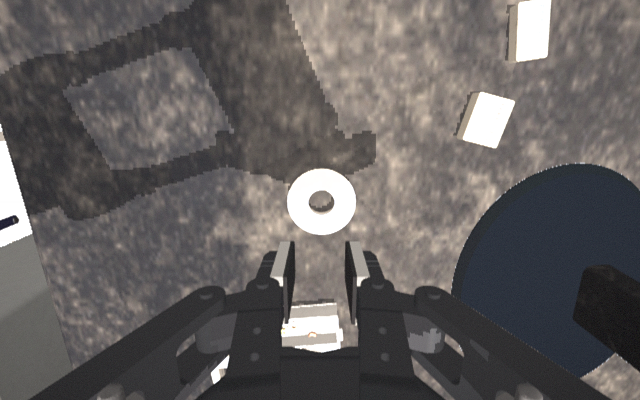

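The fingers closed on top of the tape instead of around it. The open pads sit farther back, so the tips were too high. The tape now shows at (321,201). I'll re-measure it, pre-open only to about 65 mm and go lower.

Call:
play_rows:
  series:
    - [0.77,[0,0,10],0]
    - [0.77,[0,0,10],0]
    - [0.77,[0,0,0],0]

```text
clock: 28.48
position: [533.7, 308.9, 99.8]
tcp_rot: [-0.001, 0.708, 0.707, -0.002]
contact_force: [0.6, -0.2, 0.3]
gripper_width: 66.1
gripper_force: 0.0
```

```bash
python3 - <<'E'
from h import *
d=snap('wrist')
im=d['pixels'];m=(im.min(2)>150).astype(np.uint8);m[:,420:]=0;m[265:]=0
c=max(cv2.findContours(m,0,1)[0],key=cv2.contourArea)
P=ray(d,c[:,0],14)[:,:2].astype(np.float32);print(cv2.boundingRect(c),cv2.minAreaRect(P),cv2.minEnclosingCircle(P))
d=snap('top');im=d['pixels'];m=(im.min(2)>150).astype(np.uint8)
E
python3 go.py 534 308.5 8
```

```text
(281, 174, 80, 72) ((533.3577880859375, 307.459716796875), (60.627960205078125, 56.785621643066406), 0.05112745985388756) ((532.1158447265625, 304.9690856933594), 31.950895309448242)
pos [534.7 309.4 101.2] yaw 89.9 w 65.7 f 0.0 t 28.57 F [-1.7  0.3 -0.7]
shift [-0.8 -0.6 93.2] rows 1.5033320385309454
```

Call:
play_rows:
  series:
    - [0.77,[-0.5,-0.5,45],0]
    - [0.77,[0,0,30],0]
    - [0.77,[0,0,12],0]
    - [0.77,[0,0,5],0]
    - [0.77,[0,0,0],0]

```text
clock: 29.2
position: [535.0, 309.2, 10.5]
tcp_rot: [0.0, 0.708, 0.707, 0.001]
contact_force: [1.1, 0.3, 0.3]
gripper_width: 65.6
gripper_force: 0.0
```

No contact at z=10.5. Down 2 mm more, then close.

Call:
play_rows:
  series:
    - [0.77,[0,-0.7,2],0]
    - [0.77,[0,0,0],0]
    - [0.4,[0,0,0],0]
    - [0.4,[0,0,0],0]
    - [0.4,[0,0,0],0]
    - [0.4,[0,0,0],0]
    - [0.4,[0,0,0],0]

```text
clock: 30.08
position: [533.8, 309.1, 8.6]
tcp_rot: [0.0, 0.708, 0.707, 0.0]
contact_force: [-1.1, -0.7, 5.8]
gripper_width: 50.1
gripper_force: 31.2
```

Call:
play_rows:
  series:
    - [0.4,[0,0,-20],0]
    - [0.4,[0,0,-50],0]
    - [0.4,[0,0,-50],0]
    - [0.4,[0,0,0],0]
    - [0.4,[0,0,0],0]

```text
clock: 30.7
position: [533.0, 308.7, 127.1]
tcp_rot: [-0.0, 0.708, 0.707, -0.001]
contact_force: [0.7, -0.7, -0.8]
gripper_width: 49.9
gripper_force: 31.4
```

```bash
python3 go.py 540.5 -57.9 120
```

```text
pos [533.  308.7 127.1] yaw 89.9 w 49.9 f 31.4 t 30.70 F [ 0.7 -0.7 -0.8]
shift [-366.6    8.1    7.3] rows 5.914792403224648
```

Call:
play_rows:
  series:
    - [0.4,[-52.4,1.1,0],0]
    - [0.4,[-52.4,1.1,0],0]
    - [0.4,[-52.4,1.1,0],0]
    - [0.4,[-52.4,1.1,0],0]
    - [0.4,[-52.4,1.1,0],0]
    - [0.4,[-52.4,1.1,0],0]
    - [0.4,[-52.4,1.1,0],0]
    - [0.4,[0,0,0],0]
    - [0.4,[0,0,0],0]

```text
clock: 31.82
position: [539.5, -57.5, 126.2]
tcp_rot: [-0.002, 0.708, 0.706, -0.001]
contact_force: [0.1, 0.4, -0.7]
gripper_width: 49.6
gripper_force: 31.4
```

```bash
python3 go.py 540.5 -57.9 38
python3 - <<'E'
from h import *
d=snap('wrist');save(d,'w12.png')
E
```

```text
pos [539.5 -57.5 126.2] yaw 89.9 w 49.6 f 31.4 t 31.82 F [ 0.1  0.4 -0.7]
shift [-0.6  1.3 88.2] rows 1.4221310914789147
```

View pics/w12.png

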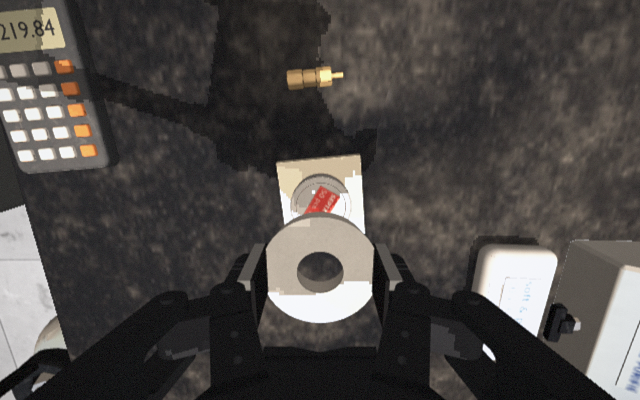

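The tape is held level at (320,270), with the tin behind it at (320,200). Lowering onto the tin.

Call:
play_rows:
  series:
    - [0.4,[-0.5,1,45],0]
    - [0.4,[0,0,30],0]
    - [0.4,[0,0,9],0]
    - [0.4,[0,0,3],0]
    - [0.4,[0,0,1],0]
    - [0.4,[0,0,0],0]

```text
clock: 32.62
position: [542.5, -58.4, 40.8]
tcp_rot: [0.001, 0.708, 0.707, 0.001]
contact_force: [-0.1, -0.0, -0.7]
gripper_width: 49.7
gripper_force: 31.4
```

Call:
play_rows:
  series:
    - [0.6,[0,0,0],0]
    - [0.72,[0,0,0],0]
    - [0.78,[0,0,0],0]
    - [0.78,[0,0,0],0]
    - [0.78,[0,0,-10],0]
    - [0.8,[0,0,-40],0]
    - [1,[0,0,-50],0]
    - [1,[-50,0,-20],0]
    - [1,[-60,0,0],0]
    - [1,[0,0,0],0]

```text
clock: 33.88
position: [542.1, -172.5, 161.0]
tcp_rot: [0.002, 0.709, 0.705, -0.0]
contact_force: [0.4, 0.2, 0.4]
gripper_width: 85.0
gripper_force: 0.0
```

Call:
play_rows:
  series:
    - [1,[-60,-20,-10],0]
    - [1,[-60,-20,0],0]
    - [1,[-40,-20,0],0]
    - [1,[0,0,0],0]
    - [1,[0,0,0],0]

```text
clock: 34.5
position: [482.1, -325.0, 169.6]
tcp_rot: [-0.0, 0.708, 0.706, 0.0]
contact_force: [0.2, 0.7, -0.5]
gripper_width: 85.2
gripper_force: 0.0
```

```bash
python3 go.py 0 0 0|head -1
python3 - <<'E'
from h import *
d=snap('top');im=d['pixels'];P=cloud(d)
s=P[188:225,305:348];k=s[...,2]>38;q=s[k];print('tape',q.mean(0),np.median(q[:,2]),k.sum())
hsv=cv2.cvtColor(im,cv2.COLOR_RGB2HSV)
br=((hsv[...,1]>90)&(hsv[...,2]>110)&(hsv[...,0]>12)&(hsv[...,0]<35)).astype(np.uint8)
for n,(u0,v0,u1,v1),z in(('union',(275,185,310,230),7),('tee',(235,200,265,230),34)):
    m=np.zeros_like(br);m[v0:v1,u0:u1]=br[v0:v1,u0:u1];c=max(cv2.findContours(m,0,1)[0],key=cv2.contourArea)
    print(n,cv2.minAreaRect(ray(d,c[:,0],z)[:,:2].astype(np.float32)))
m=(im.min(2)>150).astype(np.uint8)
for n,(u0,v0,u1,v1),z in(('cutter',(235,236,270,262),13),('spanner',(428,212,485,228),6),('tissue',(336,130,386,158),28)):
    w=m*0;w[v0:v1,u0:u1]=m[v0:v1,u0:u1];c=max(cv2.findContours(w,0,1)[0],key=cv2.contourArea)
    print(n,cv2.minAreaRect(ray(d,c[:,0],z)[:,:2].astype(np.float32)))
cv2.imwrite('pics/end.png',cv2.resize(im[170:290,230:360][:,:,::-1],None,fx=5,fy=5,interpolation=2))
E
```

```text
pos [ 482.1 -325.   169.6] yaw 89.9 w 85.2 f 0.0 t 34.50 F [ 0.2  0.7 -0.5]
tape [541.80630155 -57.86540181  45.76376917] 45.808598691897714 291
union ((532.5767211914062, 35.01058578491211), (36.516048431396484, 5.794377326965332), 6.101383209228516)
tee ((528.1023559570312, 139.62306213378906), (5.711606979370117, 11.365028381347656), 44.086585998535156)
cutter ((437.1133117675781, 134.75344848632812), (26.149587631225586, 37.29362106323242), 6.920372009277344)
spanner ((495.35205078125, -476.27728271484375), (21.57169532775879, 63.592620849609375), 43.20193099975586)
tissue ((710.2924194335938, -156.24835205078125), (112.72563934326172, 60.527496337890625), 89.05210876464844)
```

View pics/end.png

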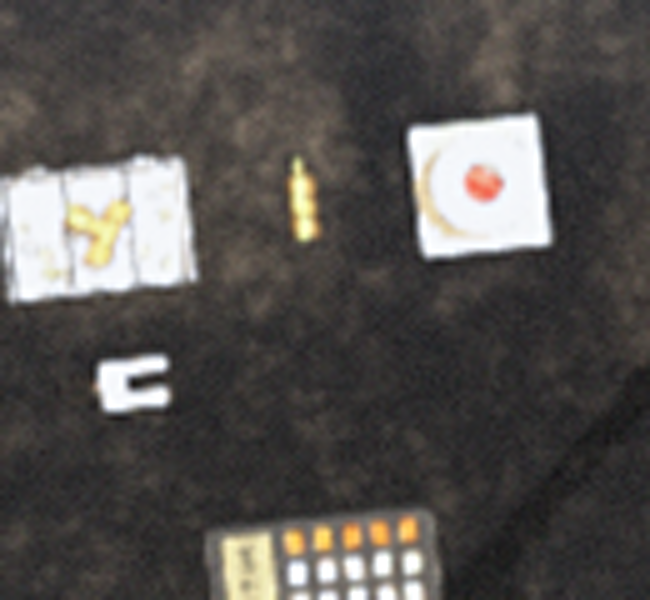

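The final view shows every piece in place. The tee is at the lid's centre, the union in mid-gap and the cutter in front of the box. The tape is centred on the tin, with its top at about 45 mm against the 43 mm expected. Handing in.

```bash
python3 -c "
from workcell import bot
print(bot.sign_off())"
```

```text
the job is handed in; nothing more can be done
None
```

I handed the job in at about 34.5 s: all five pieces are released and measured in place, and the tissue pack hasn't moved; the arm partly hid the spanner in the last picture, so I couldn't re-measure it, though the arm never worked close to it.

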